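Slide the dice tray's touch strip up to full light

TASK

Turn the dice tray's light up to full on its curved, sprung touch strip: rest the fingertips lightly on the blue mark, slide them along the strip over the three white marks without lifting off or pressing hard, and finish the program with the fingertips still resting on the yellow mark. Grasp nothing, and leave the pink die, the pebble, the steel cup and the knight where they are.

Things in the scene. Friction and masses are not known exactly. Their poses are not given: they have to be found in the camera images.
- tray: Round black dice tray, fixed (cannot move); origin at the centre of its underside, at shelf height, z up. Base disc 280 mm across, 8 mm high; rolling well 188 mm across, purple floor 10 mm high, rim 24 mm high. On its +x side a clamp (to 71 mm high) grips a particleboard upstand 220 mm long, 60 mm high, 156 to 174 mm from the centre. The touch strip runs round the -x side.
- strip_centre (a point): Centre of the touch strip's arc, on the tray's z axis, 34 mm above the shelf: the height of the strip's level top when untouched. Axes as the tray's. The strip is a circular arc of middle radius 115 mm, 30 mm wide (radii 100 to 130 mm), spanning 68 degrees either side of the tray's -x axis.
- strip (a joint): How far the whole touch strip is pressed down: 0 untouched, grows to 0.008 m at its hard stop. It sinks level, all in one piece, on soft springs: about 0.5 N starts it, each further mm takes 0.5 N (about 2.5 N at 4 mm, 4.5 N at the stop), and it springs back when let go.
- mark_blue: Blue mark, dim end of the strip and start of the stroke, on the tray's +y side, 60 degrees round from the tray's -x axis: a cap across the strip's full 30 mm width, 31 mm long along it, level with the strip (0.3 mm proud). Origin at the centre of its top face, 34 mm above the shelf untouched; x points to the tray's centre, y along the strip, z up.
- mark_white1: First white mark, 30 degrees (60 mm of arc) on from the blue one: as the blue mark but 18 mm long along the strip; origin at the centre of its top face.
- mark_white2: Middle white mark, on the tray's -x axis, 30 degrees on; 18 mm long along the strip, full width; origin at the centre of its top face.
- mark_white3: Last white mark, 30 degrees further on; 18 mm long along the strip, full width; origin at the centre of its top face.
- mark_yellow: Yellow mark, the bright end of the strip and the end of the stroke, 60 degrees round on the tray's -y side; 31 mm long along the strip, full width; origin at the centre of its top face. Between the marks the strip is grey.
- die: Neon pink acrylic die, a 20 mm cube, loose in the tray's well; origin at the centre of its underside. Leave it alone.
- pebble: Smooth grey river pebble, 32 mm across and 12 mm high, loose in the tray's well; origin at the centre of its underside. Leave it alone.
- cup: Stainless steel shot-glass dice cup, 48 mm across the rim and 60 mm high, standing on the shelf beside the upstand, at either end; origin at the centre of its underside. Leave it alone.
- knight: Painted lead knight miniature, 27 mm base, 51 mm high, standing on the shelf beside the upstand, at the other end from the cup; origin at the centre of its underside. Leave it alone.

How it is judged (in metres and radians):
On the way, in this order (a step that is already met when the one before it is completed fails the run):
1. the fingertips touch the blue mark (contact force between the fingers and mark_blue above 0.1 N), for 0.02 s.
2. the fingertips touch the first white mark (contact force between the fingers and mark_white1 above 0.1 N), for 0.02 s.
3. the fingertips touch the middle white mark (contact force between the fingers and mark_white2 above 0.1 N), for 0.02 s.
4. the fingertips touch the last white mark (contact force between the fingers and mark_white3 above 0.1 N), for 0.02 s.
5. the fingertips touch the yellow mark (contact force between the fingers and mark_yellow above 0.1 N), for 0.02 s.
At the end, for the whole second after the job is handed in: The fingertips rest on the yellow mark with more than 0.2 N, with the strip pressed down more than 0.6 mm and less than 12 N on the tray; the die, the pebble, the cup and the knight are each within 12 mm of where they started (contact force between the fingers and mark_yellow above 0.2 N and contact force between the fingers and tray below 12 N and value of joint strip above 0.0006 m and distance of each of die, pebble, cup, knight from where it was at the start of the episode below 0.012 m); the arm keeps its last pose, push and grip.
It fails at once if the tray or its strip is pressed hard (over 15 N by the fingers, or over 15 N by the rest of the arm) (contact force between any of the fingers, the arm and tray above 15 N).
It fails at once if the fingertips are off the strip (strip pressed less than 0.4 mm) low over one of the white marks (TCP within 14 mm sideways of its centre and less than 80 mm above the shelf): lifted off on the way (value of joint strip below 0.0004 m and ((horizontal distance between the grasp point and mark_white1 below 0.014 m and height (world z) of the grasp point below 0.08 m) or (horizontal distance between the grasp point and mark_white2 below 0.014 m and height (world z) of the grasp point below 0.08 m) or (horizontal distance between the grasp point and mark_white3 below 0.014 m and height (world z) of the grasp point below 0.08 m))).
It fails at once if the die, pebble, cup or knight is moved or lifted more than 12 mm (distance of any of die, pebble, cup, knight from where it was at the start of the episode above 0.012 m).
It also fails if it takes over 38 s, if anything falls off the work surface, if the arm or the gripper's body presses on something with over 40 N, if the wrist force passes 120 N, or if a joint passes its speed limit or range.

ROBOT

A 6-joint arm with a two-finger parallel gripper is mounted at the origin on the work surface. World frame = base frame: x ahead of the robot, y to its left, z up, the work surface at z = 0. Lengths are in mm, angles in rad, forces in N, time in s.
With the tool pointing down it reaches from about 350 to 775 mm from the base axis. Payload 7.3 kg.
Tool frame: the origin (TCP) lies between the finger pads, 19 mm behind the fingertips; this is the grasp point; z points along the fingers, y is the line along which they close (so a half turn about z gives the same grasp; the last joint's range is limited). The gripper opens to 92 mm and grips with 3 to 60 N. Pads are 19 mm wide; open, the fingers measure 130 mm over their backs; the gripper's body (75 mm by 190 mm) begins 47 mm behind the grasp point.
Start: joints at [1.005, 0.342, 1.524, -0, 1.275, -0.146], TCP at [213.966, 479.439, 245.541] pointing down, gripper open.
Joint ranges: [-2.53, 2.53], [-0.77, 2.02], [0.04, 2.7], [-1, 4.14], [0.28, 2.66], [-3.11, 3.11]. Speed limits (rad/s): [2.57, 2.57, 3.14, 3.14, 3.14, 3.14].

INTERFACE

Orientations are given as [roll, pitch, yaw] about the fixed x, y, z axes, in that order (R = Rz(yaw) Ry(pitch) Rx(roll)).
In Python, from plant import readout, viewer, order gives the robot as it stands.
- The arm moves only by the shell command python3 -m creep 'ROWS'. ROWS is text: rows parted by semicolons, each of 7 numbers parted by spaces: the shift along the world's x, y, z in m, then the turn, a rotation vector about the world's x, y, z in rad, then the opening in per cent of the stroke, from 0 (shut) to 100 (fully open). A call has 1 to 8 rows; each row shifts and turns the commanded pose from where the row before left it; what a row does not reach is not made up. A row lasts 1/12 s, in which the tool goes at most 41.7 mm and 7.16 degrees, less where a joint would pass 70% of its speed; a pose out of reach is approached as far as the arm can. A call is refused whole if a number of a shift passes 0.0417 or a number of a turn 0.125, either way. A call with a gripper value outside its range is refused whole. The fingers move at their own pace and stop on an object; the grip force is fixed at half the most. Time passes only in rows, so rows that do not move let the fingers close. It gives the time, the measured TCP pose, the force, the opening and the grip force at its end, in the units of the state.
- readout.get_obs(): the state, without advancing time (a new reading comes with each control period).
- viewer.capture(name): name is "scene" or "side" or "wrist"; returns the picture (384x512x3 uint8, red, green, blue); there is no depth.
- viewer.camera_info(name): a dict with "fx", "fy", "cx", "cy" (pixels), "origin" and "rotation" of the camera in the world. Camera axes: x right, y up, looking along -z (the intrinsics and any distortion apply to the point x, -y, -z); pixel columns grow to the right and rows downward; lengths in mm; the calibration is good to about 2 mm. The wrist camera is an equidistant fisheye: a pixel r from the principal point sees the ray r / f radians off the axis. A picture is of the moment at which its call begins: read the wrist's pose just before it. camera_info takes no time and is no camera call; for the wrist camera it gives the pose at the moment of the call.
- order.close_job(): hands the job in; it is judged then, once.
The state is a dict: "time": time; "joint_positions": joint angles; "dq": joint speeds; "tau": joint torques, N m; "tool_pos": TCP position; "tcp_rot": TCP orientation; "contact_force": force on the tool from outside, world axes, zero at the start; "moment": the same for the moment, N m; "grip_width": finger opening in mm; "finger_force": force on a finger pad.
Only numpy, scipy, OpenCV 4.12 (cv2) and the standard library are available. Lean on these libraries where they do the work, as an engineer would, in place of code of your own. Each camera call takes 0.05 s, during which the arm holds its last target. There are 200 camera calls.

## Working session

There is one attempt and no reset: what is moved stays moved. The work goes in short steps, Python scripts to look and compute and a shell command to move; the robot and the scene stay as the last step left them, time stands still between calls to the robot, and variables do not carry over. Pictures are saved under pics/ and viewed, at most 10 in all, crops included, and the job is handed in when it is done.

```bash
ls; mkdir -p pics
python3 - <<'E'
from plant import readout, viewer
import cv2
print(readout.get_obs())
for n in ("scene","side"):
    im=viewer.capture(n); cv2.imwrite(f"pics/{n}0.png",im[:,:,::-1]); print(n,viewer.camera_info(n))
E
```

```text
pics
{'time': 0.0, 'joint_positions': array([ 1.00500447e+00,  3.42729208e-01,  1.52502708e+00,  1.38877104e-05,
        1.27539271e+00, -1.45996737e-01]), 'dq': array([-0.00200121,  0.00052961,  0.00063064,  0.00106191, -0.00069126,
       -0.00144873]), 'tau': array([-1.41138949e-03, -4.31255078e+01, -2.44216847e+01,  7.15755299e-02,
        5.60509705e-02, -1.38312971e-04]), 'tool_pos': array([213.74408855, 479.10197924, 244.83806236]), 'tcp_rot': array([-3.14005480e+00, -2.39553307e-04,  2.72179329e+00]), 'contact_force': array([-0.47748918,  0.42120181, -0.10571337]), 'moment': array([ 0.0248953 ,  0.03491828, -0.00020765]), 'finger_force': 0.0, 'grip_width': 91.56328999048617}
scene {'fx': 499.60020724910413, 'fy': 499.60020724910413, 'cx': 268.25941181791575, 'cy': 196.09792143310324, 'origin': array([1221.39156066, -413.26199739,  810.56503535]), 'rotation': array([ 0.77721308, -0.01071758,  0.91901292])}
side {'fx': 351.4013587732406, 'fy': 351.4013587732406, 'cx': 257.93097556750286, 'cy': 194.0152497757909, 'origin': array([ 141.98010283, -441.17668482,  637.87860323]), 'rotation': array([ 0.88669032,  0.01327246, -0.77670651])}
```

View pics/scene0.png

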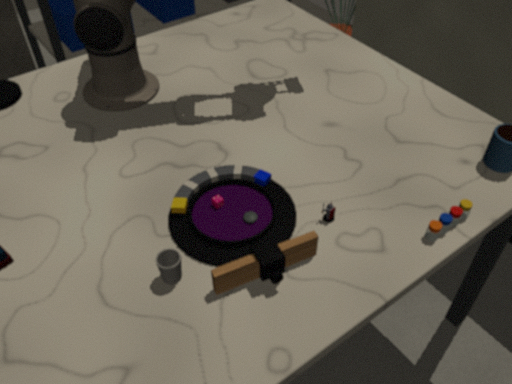

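View pics/side0.png

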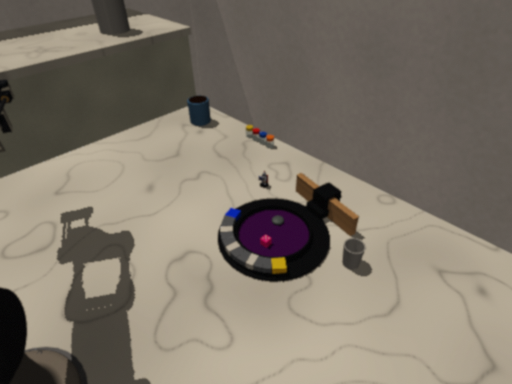

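The scene view shows the blue mark at about (262,177), yellow at (180,205), the cup at (170,266) and the knight at (328,212). The side view has blue at (234,213) and yellow at (279,265). The tray's -x axis points toward the robot.

```bash
cat > h.py <<'E'
import numpy as np, cv2
from scipy.spatial.transform import Rotation as R
from scipy.optimize import least_squares
def project(P,c,fish=False):
    p=(np.atleast_2d(P)-c["origin"])@R.from_euler("xyz",c["rotation"]).as_matrix()
    x,y,z=p[:,0],-p[:,1],-p[:,2]
    r=np.hypot(x,y); s=np.arctan2(r,z)/np.maximum(r,1e-9) if fish else 1/z
    return np.c_[c["cx"]+c["fx"]*x*s, c["cy"]+c["fy"]*y*s]
def blob(bgr,col):
    h=cv2.cvtColor(bgr,cv2.COLOR_BGR2HSV)
    lo,hi={"blue":((112,170,90),(128,255,255)),"yellow":((22,170,110),(33,255,255)),"purple":((132,100,30),(155,255,140))}[col]
    n,l,s,c=cv2.connectedComponentsWithStats(cv2.inRange(h,lo,hi))
    i=1+np.argmax(s[1:,4]); return c[i],s[i]
def mark(t,deg,r=115,z=34):
    a=t[2]+np.pi-np.radians(deg)   # +deg = tray +y side
    return np.array([t[0]+r*np.cos(a),t[1]+r*np.sin(a),z])
def patch(t,deg,n=9):   # top-face samples of end mark
    w=np.degrees(15.5/115)
    return np.array([mark(t,deg+d,r) for d in np.linspace(-w,w,n) for r in np.linspace(100,130,n)])
E
python3 - <<'E'
from h import *
from plant import viewer
obs=[]
for n in ("scene","side"):
    im=cv2.imread(f"pics/{n}0.png"); c=viewer.camera_info(n)
    for col,d in (("blue",60),("yellow",-60)):
        uv,s=blob(im,col); obs.append((c,d,uv,n)); print(n,col,uv,s)
def f(t,sel=None): return np.concatenate([project(patch(t,d),c).mean(0)-uv for c,d,uv,n in obs if sel in(None,n)])
for sel in ("scene","side",None):
    s=least_squares(f,[500,0,0],args=(sel,),x_scale=[100,100,1]); print(sel,s.x,s.fun.round(2))
for d in (60,30,0,-30,-60): print(d,mark(s.x,d))
E
```

```text
scene blue [261.72072072 175.52252252] [254 171  16  11 111]
scene yellow [178.9389313 202.5648855] [172 198  15  10 131]
side blue [233.22093023 212.56976744] [226 209  15   9  86]
side yellow [278.60479042 263.2754491 ] [272 257  15  13 167]
scene [ 5.95021664e+02 -2.28917207e+01 -1.93269151e-01] [ 0.24 -0.17 -0.22  0.11]
side [ 5.94908922e+02 -2.45311565e+01 -1.99011976e-01] [ 0.02  0.04 -0.01 -0.03]
None [ 5.95151871e+02 -2.36615190e+01 -1.96789368e-01] [ 0.15  0.07 -0.47  0.17 -0.19 -0.11 -0.11 -0.31]
60 [558.23423177  85.25169381  34.        ]
30 [508.72365114  52.20127058  34.        ]
0 [482.37144218  -1.17652586  34.        ]
-30 [486.23865799 -60.57915805  34.        ]
-60 [ 519.28908122 -110.08973868   34.        ]
```

```bash
python3 -m creep '0.024 -0.028 -0.004 0 0 0 0;0.024 -0.028 -0.004 0 0 0 0;0.024 -0.028 -0.004 0 0 0 0;0.024 -0.028 -0.004 0 0 0 0;0.024 -0.028 -0.004 0 0 0 0;0.024 -0.028 -0.004 0 0 0 0;0.024 -0.028 -0.004 0 0 0 0;0.024 -0.028 -0.004 0 0 0 0'
python3 -m creep '0.025 -0.028 -0.017 0 0 0 0;0.025 -0.028 -0.017 0 0 0 0;0.025 -0.028 -0.017 0 0 0 0;0.025 -0.028 -0.017 0 0 0 0;0.025 -0.028 -0.017 0 0 0 0;0.027 -0.03 -0.017 0 0 0 0;0 0 0 0 0 0 0;0 0 0 0 0 0 0'
python3 - <<'E'
from h import *
from plant import viewer,readout
c=viewer.camera_info("wrist"); im=viewer.capture("wrist")[:,:,::-1].copy(); cv2.imwrite("pics/w1.png",im)
print(c); print(readout.get_obs())
for col in("blue","yellow"): print(col,blob(im,col))
t=[595.15,-23.66,-.1968]
for d in (60,30,0,-30,-60): print(d,project(mark(t,d),c,True))
E
```

```text
time: 0.77
tool_pos: [406.6, 253.8, 213.2]
tcp_rot: [-3.141, -0.0, 2.722]
contact_force: [0.6, 1.1, 0.2]
grip_width: 43.2
finger_force: 0.0
time: 1.43
tool_pos: [556.6, 85.3, 110.6]
tcp_rot: [-3.14, -0.003, 2.718]
contact_force: [-0.2, 0.9, 0.5]
grip_width: 0.3
finger_force: 0.0
{'fx': 297.3186396354542, 'fy': 297.3186396354542, 'cx': 258.456764323657, 'cy': 191.33196322972492, 'origin': array([490.52492506, 114.92205436, 249.83916144]), 'rotation': array([-0.27315044,  0.0015842 ,  1.14794978])}
{'time': 1.4833, 'joint_positions': array([ 1.79976627e-02,  5.48294676e-01,  1.59280658e+00,  4.47584914e-04,
        1.00268144e+00, -1.13161779e+00]), 'dq': array([ 0.03650422, -0.03508387,  0.00876173,  0.00391503,  0.00020872,
        0.00107182]), 'tau': array([-1.53253477e+00, -4.81678784e+01, -2.07936841e+01, -1.11283895e-01,
       -1.09660422e-02, -4.63936978e-02]), 'tool_pos': array([556.14355742,  86.53567036, 111.53571674]), 'tcp_rot': array([-3.14100243e+00, -2.14244164e-03,  2.72016991e+00]), 'contact_force': array([-0.81389395,  0.29469754, -0.31135009]), 'moment': array([ 0.00821358,  0.04224211, -0.00110701]), 'finger_force': 0.0, 'grip_width': 0.2524962600814111}
blue (array([260.68130204, 204.28084784]), array([ 235,  180,   52,   44, 1321], dtype=int32))Traceback (most recent call last):
  File "<stdin>", line 5, in <module>
  File "h.py", line 13, in blob
    i=1+np.argmax(s[1:,4]); return c[i],s[i]
        ~~~~~~~~~^^^^^^^^^
    return _wrapfunc(a, 'argmax', axis=axis, out=out, **kwds)
    return bound(*args, **kwds)
ValueError: attempt to get argmax of an empty sequence
```

View pics/w1.png

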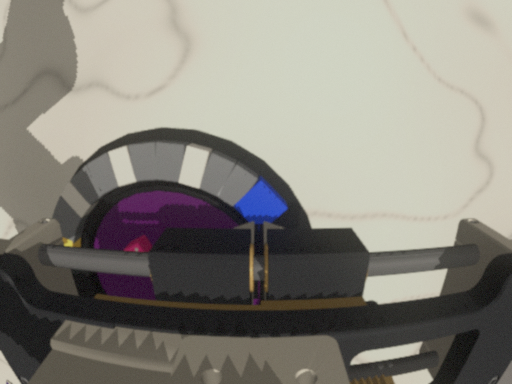

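The wrist view shows the shut fingers just over blue (263,203), white1 at about (196,163), white2 at about (121,163), and white3 at the edge near (75,205). I'll compare these with the fit and check the required descent.

Run:
```python
from h import *
from plant import readout
c={'fx': 297.3186396354542, 'fy': 297.3186396354542, 'cx': 258.456764323657, 'cy': 191.33196322972492, 'origin': np.array([490.52492506, 114.92205436, 249.83916144]), 'rotation': np.array([-0.27315044,  0.0015842 ,  1.14794978])}
t=[595.15,-23.66,-.1968]
for d in (60,30,0,-30,-60): print(d,project(mark(t,d),c,True).round(1))
im=cv2.imread("pics/w1.png"); g=cv2.inRange(im,(195,195,195),(255,255,255)); g[:, 260:]=0
n,l,s,ce=cv2.connectedComponentsWithStats(g)
for i in range(1,n):
    if 150<s[i,4]<3000: print(s[i],ce[i])
print([readout.get_obs()["tool_pos"].round(1) for _ in range(2)])
prev=None
for d in range(60,-61,-5):
    p=mark(t,d); print(d,p.round(1),None if prev is None else (p-prev).round(1)); prev=p
```

```text
60 [[259.9 208.2]]
30 [[192.7 168.1]]
0 [[121.5 166.7]]
-30 [[ 74.3 199.6]]
-60 [[ 59.4 248.9]]
[array([556.1,  86.5, 111.5]), array([556.1,  86.5, 111.5])]
60 [558.2  85.3  34. ] None
55 [548.9  81.6  34. ] [-9.4 -3.6  0. ]
50 [539.9  77.2  34. ] [-9.  -4.4  0. ]
45 [531.3  72.   34. ] [-8.6 -5.2  0. ]
40 [523.2  66.1  34. ] [-8.1 -5.9  0. ]
35 [515.7  59.4  34. ] [-7.5 -6.6  0. ]
30 [508.7  52.2  34. ] [-6.9 -7.2  0. ]
25 [502.4  44.4  34. ] [-6.3 -7.8  0. ]
20 [496.9  36.   34. ] [-5.6 -8.3  0. ]
15 [492.   27.2  34. ] [-4.8 -8.8  0. ]
10 [488.   18.1  34. ] [-4.  -9.2  0. ]
5 [484.8   8.6  34. ] [-3.2 -9.5  0. ]
0 [482.4  -1.2  34. ] [-2.4 -9.7  0. ]
-5 [480.8 -11.1  34. ] [-1.5 -9.9  0. ]
-10 [480.2 -21.1  34. ] [ -0.7 -10.    0. ]
-15 [480.4 -31.1  34. ] [  0.2 -10.    0. ]
-20 [481.5 -41.1  34. ] [  1.1 -10.    0. ]
-25 [483.4 -50.9  34. ] [ 2.  -9.8  0. ]
-30 [486.2 -60.6  34. ] [ 2.8 -9.6  0. ]
-35 [489.9 -69.9  34. ] [ 3.6 -9.4  0. ]
-40 [494.3 -78.9  34. ] [ 4.4 -9.   0. ]
-45 [499.5 -87.5  34. ] [ 5.2 -8.6  0. ]
-50 [505.4 -95.6  34. ] [ 5.9 -8.1  0. ]
-55 [ 512.  -103.1   34. ] [ 6.6 -7.5  0. ]
-60 [ 519.3 -110.1   34. ] [ 7.2 -6.9  0. ]
```

```bash
python3 -m creep '0 0 -0.012 0 0 0 0;0 0 -0.012 0 0 0 0;0 0 -0.012 0 0 0 0;0 0 -0.008 0 0 0 0;0 0 -0.005 0 0 0 0;0 0 -0.003 0 0 0 0;0 0 0 0 0 0 0;0 0 0 0 0 0 0'
python3 -m creep '0 0 -0.001 0 0 0 0;0 0 -0.001 0 0 0 0;0 0 -0.001 0 0 0 0;0 0 -0.001 0 0 0 0;0 0 -0.001 0 0 0 0;0 0 0 0 0 0 0;0 0 0 0 0 0 0;0 0 0 0 0 0 0'
```

```text
time: 2.15
tool_pos: [556.8, 87.2, 60.8]
tcp_rot: [3.141, 0.001, 2.722]
contact_force: [0.7, 0.0, 0.9]
grip_width: 0.7
finger_force: 0.0
time: 2.82
tool_pos: [556.7, 86.9, 55.4]
tcp_rot: [3.142, 0.0, 2.722]
contact_force: [0.4, -1.1, -0.6]
grip_width: 0.3
finger_force: 0.0
```

```bash
cat > avg.py <<'E'
import numpy as np,sys
from plant import viewer,readout
a=[]
for _ in range(int(sys.argv[1])):
    viewer.capture("wrist"); o=readout.get_obs(); a.append(np.r_[o["tool_pos"],o["contact_force"],o["moment"]])
a=np.array(a); print(o["time"],a.mean(0).round(2),a.std(0).round(2))
E
python3 avg.py 16
python3 -m creep '0 0 -0.001 0 0 0 0;0 0 -0.001 0 0 0 0;0 0 -0.001 0 0 0 0;0 0 -0.001 0 0 0 0;0 0 -0.0005 0 0 0 0;0 0 0 0 0 0 0;0 0 0 0 0 0 0'
python3 avg.py 16
```

```text
3.6167 [ 5.5667e+02  8.6900e+01  5.5380e+01  3.1000e-01 -1.6000e-01  1.2000e-01
  1.0000e-02 -1.0000e-02  1.0000e-02] [0.02 0.01 0.02 0.58 0.56 0.43 0.04 0.03 0.03]
time: 4.2
tool_pos: [556.7, 86.9, 50.9]
tcp_rot: [3.141, 0.0, 2.722]
contact_force: [0.2, 0.3, 1.1]
grip_width: 0.1
finger_force: 0.7
5.0 [ 5.5668e+02  8.6900e+01  5.0910e+01 -4.0000e-01  1.2000e-01  1.5000e+00
 -0.0000e+00  4.0000e-02 -0.0000e+00] [0.02 0.01 0.03 0.69 0.51 0.41 0.02 0.02 0.03]
```

```bash
python3 -m creep '0 0 -0.001 0 0 0 0;0 0 -0.0007 0 0 0 0;0 0 0 0 0 0 0;-0.0047 -0.0018 0 0 0 0 0;-0.0047 -0.0018 0 0 0 0 0;-0.0045 -0.0022 0 0 0 0 0;-0.0045 -0.0022 0 0 0 0 0;0 0 0 0 0 0 0'
python3 avg.py 12
python3 -m creep '-0.0043 -0.0026 0 0 0 0 0;-0.0043 -0.0026 0 0 0 0 0;-0.0040 -0.0030 0 0 0 0 0;-0.0041 -0.0029 0 0 0 0 0;-0.0037 -0.0033 0 0 0 0 0;-0.0038 -0.0033 0 0 0 0 0;-0.0035 -0.0036 0 0 0 0 0;-0.0035 -0.0036 0 0 0 0 0'
python3 avg.py 12
```

```text
time: 5.67
tool_pos: [537.1, 78.4, 49.2]
tcp_rot: [-3.141, -0.001, 2.722]
contact_force: [-0.4, -0.7, 2.6]
grip_width: 0.4
finger_force: 1.1
6.2667 [ 5.3787e+02  7.8810e+01  4.9040e+01 -1.2600e+00 -6.7000e-01  2.3200e+00
 -1.1000e-01  2.4000e-01 -1.0000e-02] [0.31 0.14 0.04 0.65 0.32 0.55 0.03 0.02 0.02]
time: 6.93
tool_pos: [506.7, 53.6, 49.2]
tcp_rot: [3.141, 0.0, 2.722]
contact_force: [1.4, 0.9, 3.3]
grip_width: 0.6
finger_force: 1.2
7.5333 [ 5.0666e+02  5.3790e+01  4.9060e+01 -8.2000e-01 -9.1000e-01  2.5800e+00
 -1.8000e-01  1.6000e-01 -1.0000e-02] [0.29 0.32 0.04 0.65 0.42 0.55 0.03 0.07 0.03]
```

```bash
python3 -m creep '-0.0032 -0.0039 0 0 0 0 0;-0.0031 -0.0039 0 0 0 0 0;-0.0028 -0.0042 0 0 0 0 0;-0.0028 -0.0042 0 0 0 0 0;-0.0024 -0.0044 0 0 0 0 0;-0.0024 -0.0044 0 0 0 0 0;-0.0020 -0.0046 0 0 0 0 0;-0.0020 -0.0046 0 0 0 0 0'
python3 -m creep '-0.0016 -0.0047 0 0 0 0 0;-0.0016 -0.0048 0 0 0 0 0;-0.0012 -0.0049 0 0 0 0 0;-0.0012 -0.0048 0 0 0 0 0;-0.0008 -0.0050 0 0 0 0 0;-0.0007 -0.0049 0 0 0 0 0;-0.0003 -0.0050 0 0 0 0 0;-0.0003 -0.0050 0 0 0 0 0'
python3 avg.py 12
python3 - <<'E'
from plant import viewer
import cv2
cv2.imwrite("pics/w2.png",viewer.capture("wrist")[:,:,::-1])
E
```

```text
time: 8.2
tool_pos: [486.1, 19.3, 49.2]
tcp_rot: [3.142, -0.0, 2.722]
contact_force: [0.2, 1.1, 2.6]
grip_width: 0.3
finger_force: 1.1
time: 8.87
tool_pos: [478.5, -19.8, 49.1]
tcp_rot: [3.142, -0.0, 2.722]
contact_force: [0.7, 1.9, 2.5]
grip_width: 0.3
finger_force: 1.1
9.4667 [ 4.7868e+02 -1.9590e+01  4.9170e+01  1.0000e-01 -1.7300e+00  2.0900e+00
 -2.4000e-01  3.0000e-02 -0.0000e+00] [0.06 0.42 0.02 0.33 0.71 0.41 0.03 0.04 0.03]
```

View pics/w2.png

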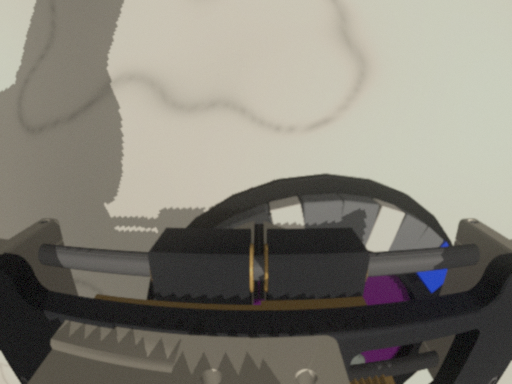

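The fingers are still on the strip and past white2, which is at (287,212); white1 is at (385,230). Contact is about 2 N, so I'm carrying on.

```bash
python3 -m creep '0.0001 -0.0050 0 0 0 0 0;0.0001 -0.0050 0 0 0 0 0;0.0005 -0.0050 0 0 0 0 0;0.0006 -0.0050 0 0 0 0 0;0.0009 -0.0049 0 0 0 0 0;0.0010 -0.0049 0 0 0 0 0;0.0014 -0.0048 0 0 0 0 0;0.0014 -0.0048 0 0 0 0 0'
python3 avg.py 10
python3 -m creep '0.0018 -0.0047 0 0 0 0 0;0.0018 -0.0047 0 0 0 0 0;0.0022 -0.0045 0 0 0 0 0;0.0022 -0.0045 0 0 0 0 0;0.0026 -0.0043 0 0 0 0 0;0.0026 -0.0043 0 0 0 0 0;0.0029 -0.0041 0 0 0 0 0;0.0030 -0.0040 0 0 0 0 0'
python3 -m creep '0.0033 -0.0038 0 0 0 0 0;0.0033 -0.0037 0 0 0 0 0;0.0036 -0.0035 0 0 0 0 0;0.0036 -0.0034 0 0 0 0 0;0 0 0 0 0 0 0;0 0 0 0 0 0 0;0 0 0 0 0 0 0;0 0 0 0 0 0 0'
python3 avg.py 16
python3 - <<'E'
from plant import viewer
import cv2
for n in ("side","scene"):
    im=viewer.capture(n)[:,:,::-1]; cv2.imwrite(f"pics/{n}9.png",cv2.resize(im[130:310,140:390],None,fx=3,fy=3))
E
```

```text
time: 10.18
tool_pos: [484.7, -59.2, 49.1]
tcp_rot: [3.142, -0.0, 2.722]
contact_force: [-0.5, 1.5, 2.7]
grip_width: 0.8
finger_force: 1.2
10.6833 [ 4.8496e+02 -5.9130e+01  4.9260e+01  6.0000e-02 -1.3400e+00  2.4400e+00
 -2.6000e-01 -3.0000e-02  1.0000e-02] [0.1  0.46 0.03 0.62 0.49 0.35 0.06 0.07 0.04]
time: 11.35
tool_pos: [503.9, -94.3, 49.1]
tcp_rot: [3.142, -0.0, 2.722]
contact_force: [-0.8, 1.7, 2.0]
grip_width: 0.2
finger_force: 1.2
time: 12.02
tool_pos: [517.9, -108.4, 49.4]
tcp_rot: [3.142, 0.001, 2.722]
contact_force: [1.7, -1.2, 2.2]
grip_width: 0.8
finger_force: 1.1
12.8167 [ 5.1767e+02 -1.0817e+02  4.9240e+01  1.1400e+00 -4.2000e-01  2.2800e+00
 -1.0000e-01 -2.3000e-01  1.0000e-02] [0.07 0.03 0.06 0.59 0.42 0.52 0.06 0.04 0.03]
```

View pics/side9.png

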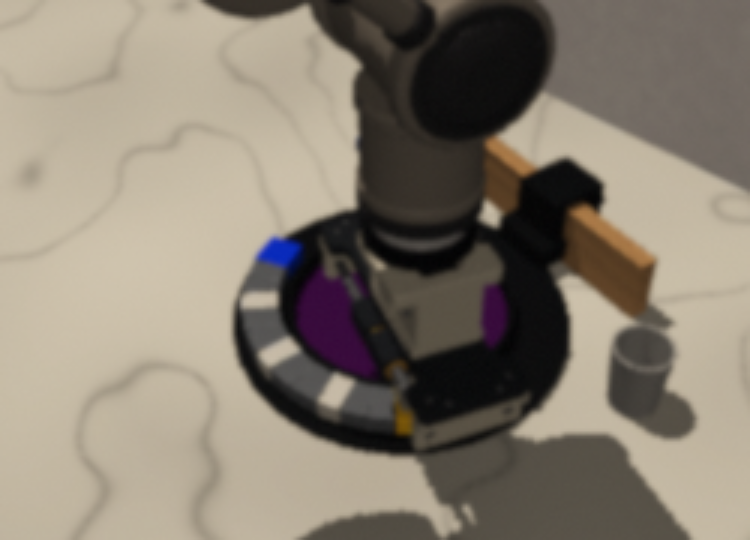

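View pics/scene9.png

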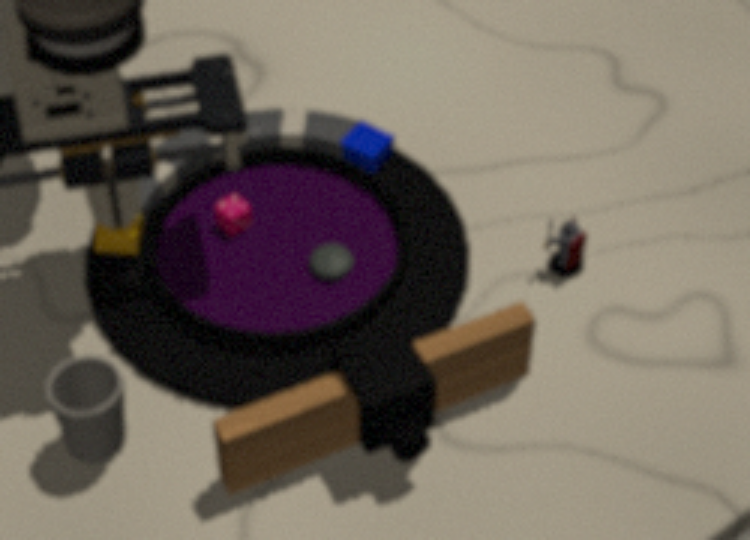

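The scene crop shows the fingertips at about (117,228), pressing on the yellow mark with a steady 2.2 N. The die, pebble, cup and knight look undisturbed.

```bash
python3 -c "
from plant import order
print(order.close_job())"
```

```text
the job is handed in; nothing more can be done
None
```

I slid the fingertips from blue over the three white marks to yellow without lifting, and handed the job in at about 13 s with them resting on yellow at about 2.3 N; the die, pebble, cup and knight look unmoved, but no verdict came back.

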